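# Bench-test the red roller-lever limit switch

### The job

Try out the limit switch with the red roller before it goes back on the grinder: push its roller arm down until it clicks, about 30 to 50 degrees of swing and not on into its end stop, keep it there for a moment, then let it spring all the way back up. Leave the arm of the black-roller switch alone.

Things in the scene. Friction and masses are not known exactly. Their poses are not given: they have to be found in the camera images.
- red_roller (a point): Centre of the red roller (25 mm diameter, 14 mm wide, level axle) on the end of a steel arm, 65 mm from the arm's pivot. At rest the arm slopes 23 degrees upward and this point is 165 mm above the bench. At rest x points level from roller to pivot side, y along the axle, z up; it turns with the arm. Belongs to a grey switch with red cover on a fixed cream bracket; left or right, yaw varies.
- red_arm (a joint): Swing of the red-roller arm, rad: 0 at rest, grows as the roller is pushed down, level at 0.40. Clicks at 0.50 (roller 32 mm below rest; the click cannot be felt); well pressed at 0.72 (45 mm below); must not pass 0.95 (59 mm below); hard stop 1.05. A spring returns it; 2 to 4 N down on the roller moves it. The roller swings out by 5 mm on the way down.
- black_roller (a point): Centre of the black roller of a second switch with black cover, otherwise identical (same sizes, heights, axes), to be left alone. On both switches the head (42 mm along x, 36 mm along y, top 158 mm above the bench) is centred 60 mm along +x and 51 mm along +y of the resting roller; the space above and below the roller is clear.
- black_arm (a joint): Swing of the black-roller arm, rad: 0 at rest, grows as it is pushed down; same spring and travel as red_arm. It is to stay at rest.
Things that resemble listed ones, but are neither listed nor needed, are in the scene too. What is shaped like the part that bears red_roller but orange or yellow is not meant.

How it is judged:
By the outcome, as a careful person would: the job done as asked, in the order asked, and still so for the second after the job is handed in, with the robot touching nothing.
It also fails if it takes over 29 s, if anything falls off the work surface, if the arm or the gripper's body presses on something with over 40 N, if the wrist force passes 120 N, or if a joint passes its speed limit or range.

### The arm

A 6-joint arm with a two-finger parallel gripper is mounted at the origin on the work surface. World frame = base frame: x ahead of the robot, y to its left, z up, the work surface at z = 0. Lengths are in m, angles in degrees, forces in N, time in s.
With the tool pointing down it reaches from about 0.325 to 0.775 m from the base axis. Payload 5.5 kg.
Tool frame: the origin (TCP) lies at the centre of the arm's flange, where the gripper is bolted on; the fingertips stand 182 mm ahead of it and the grasp point (between the pads) lies 163 mm ahead of it; z points along the fingers, y is the line along which they close (so a half turn about z gives the same grasp; the last joint's range is limited). The gripper opens to 88 mm and grips with 3 to 60 N. Pads are 20 mm wide; open, the fingers measure 115 mm over their backs; the gripper's body (75 mm by 178 mm) begins 61 mm behind the grasp point.
Start: joints at [-75.327, 5.22, 70.514, -0, 104.267, -3.249], TCP at [0.185, -0.571, 0.405] pointing down, gripper open.
Joint ranges: [-164.24, 164.24], [-49.07, 125.15], [9.68, 141.18], [-86.29, 266.29], [3.28, 154.24], [-151.56, 151.56]. Speed limits (degrees/s): [147.25, 147.25, 172.46, 180, 180, 180].

### API

Orientations are given as [roll, pitch, yaw] about the fixed x, y, z axes, in that order (R = Rz(yaw) Ry(pitch) Rx(roll)).
In Python, from station import r gives the robot as it stands. The module is installed in compiled form; this text tells all that it offers. Calls block until the motion is done:
- r.reach(position, orientation): joint-space move of the TCP to a pose.
- r.servo_line(position, rotation=None, speed=0.15): straight line of the TCP; rotation=None keeps the orientation; speed is the mean speed in m/s.
- r.move_joints(angles): joint-space move.
- r.let_go() and r.grab(squeeze=None): open the fingers fully, or close them until they stop; squeeze is the grip in N (None keeps the last).
- r.wait(seconds).
- r.inverse_kinematics(position, orientation): joint angles nearest the present ones, or None.
- r.sense(): the state.
- r.snapshot(name): name is "scene" or "top" or "wrist"; returns a dict with "frame" (420x560x3 uint8, red, green, blue), "fx", "fy", "cx", "cy" (pixels), "R" (3x3) and "t" (3): a world point X has camera coordinates R X + t. Camera axes: x right, y down, z forward; pixel columns grow to the right and rows downward; lengths in m; the calibration is good to about 2 mm. A picture is of the moment at which its call begins. There is no depth.
A pose or a line that the arm cannot do raises r.IKError and nothing moves.
- r.hand_in(): hands the job in; it is judged then, once.
The state is a dict: "clock": time; "joints": joint angles; "joint_vel": joint speeds; "joint_torque": joint torques, N m; "tcp_pos": TCP position; "orientation": TCP orientation; "contact_force": force on the tool from outside, world axes, zero at the start; "torque": the same for the moment, N m; "opening": finger opening in m; "gripper_force": force on a finger pad.
Only numpy, scipy, OpenCV 4.12 (cv2) and the standard library are available. Lean on these libraries where they do the work, as an engineer would, in place of code of your own. Each camera call takes 0.05 s, during which the arm holds its last target. There are 200 camera calls.

## Working session

There is one attempt and no reset: what is moved stays moved. The work goes in short steps, each a Python script; the robot and the scene stay as the last script left them, time stands still between calls to the robot, and variables do not carry over. Pictures are saved under pics/ and viewed, at most 10 in all, crops included, and the job is handed in when it is done.

```bash
mkdir -p pics; python3 - <<'E'
from station import r
import cv2,pickle
d={}
for n in("scene","top"):
    s=r.snapshot(n);d[n]=s
    cv2.imwrite(f"pics/{n}0.png",cv2.cvtColor(s["frame"],cv2.COLOR_RGB2BGR))
pickle.dump(d,open("s.pkl","wb"))
E
```

```text
(no output)
```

View pics/scene0.png

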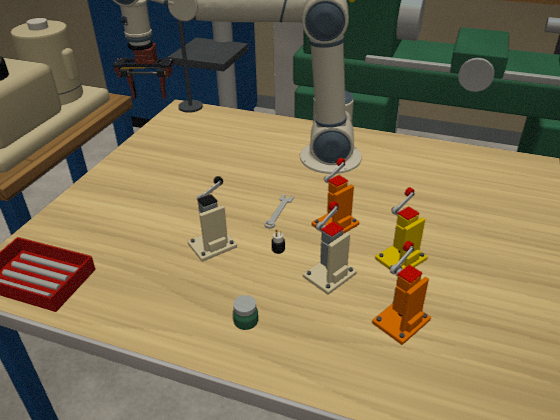

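View pics/top0.png

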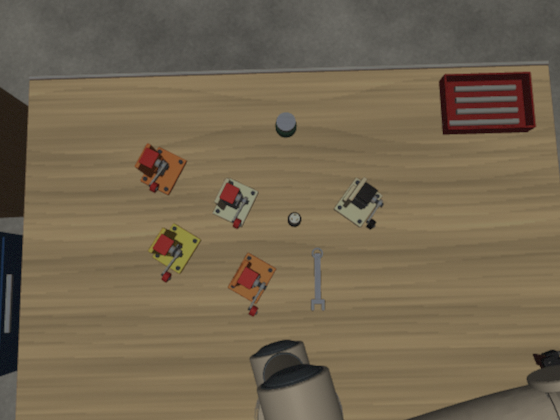

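The top view shows the cream-bracket red switch with its roller at about (237,224) and cover at (230,194). The black roller is at (371,224). The orange and yellow look-alikes are at (154,187), (166,277) and (252,311).

```bash
cat > h.py <<'E'
import numpy as np
def back(s,u,v,z):
    R,t=np.array(s["R"]),np.array(s["t"]);c=-R.T@t
    d=R.T@np.array([(u-s["cx"])/s["fx"],(v-s["cy"])/s["fy"],1]);return c+d*(z-c[2])/d[2]
def proj(s,X):
    p=np.array(s["R"])@X+np.array(s["t"]);return np.array([s["fx"]*p[0]/p[2]+s["cx"],s["fy"]*p[1]/p[2]+s["cy"]])
E
python3 - <<'E'
import pickle,cv2,numpy as np
from h import *
d=pickle.load(open("s.pkl","rb"));T=d["top"];S=d["scene"]
hsv=cv2.cvtColor(T["frame"],cv2.COLOR_RGB2HSV)
m=(((hsv[...,0]<5)|(hsv[...,0]>174))&(hsv[...,1]>170)&(hsv[...,2]>60)).astype(np.uint8)
n,l,st,c=cv2.connectedComponentsWithStats(m)
for i in range(1,n):
    if st[i,4]>15:
        z=.165 if st[i,4]<130 else .158
        X=back(T,*c[i],z);print(c[i].round(1),st[i],X.round(3),proj(S,X).round(0))
for p in [(371,224)]:
    X=back(T,*p,.165);print('black',X.round(3),proj(S,X).round(0))
a=cv2.cvtColor(T["frame"][160:250,195:285],cv2.COLOR_RGB2BGR);b=cv2.cvtColor(S["frame"][190:280,290:380],cv2.COLOR_RGB2BGR)
cv2.imwrite("pics/c1.png",cv2.resize(np.hstack([a,b]),None,fx=4.4,fy=4.4,interpolation=cv2.INTER_CUBIC))
E
```

```text
[508.2  73.2] [496  73  30   2  38] [ 0.854 -0.552  0.165] [ 11. 235.]
[484.9 103.2] [ 444   74   91   56 2006] [ 0.78  -0.49   0.158] [ 54. 224.]
[148.6 157.6] [139 148  20  20 246] [0.666 0.355 0.158] [409. 272.]
[153.1 186.5] [150 183   8   9  42] [0.591 0.341 0.165] [409. 246.]
[229.1 193.2] [220 184  19  20 217] [0.57  0.156 0.158] [332. 227.]
[236.3 222.9] [233 219   8   9  42] [0.495 0.139 0.165] [334. 206.]
[163.  244.4] [154 235  20  20 240] [0.448 0.318 0.158] [408. 211.]
[247.2 277.6] [237 267  21  22 235] [0.363 0.115 0.158] [338. 179.]
[165.7 276.2] [162 272   9  10  46] [0.372 0.31  0.165] [410. 192.]
[252.8 310.7] [249 306   8  10  43] [0.285 0.103 0.165] [341. 162.]
black [ 0.483 -0.187  0.165] [218. 180.]
```

View pics/c1.png

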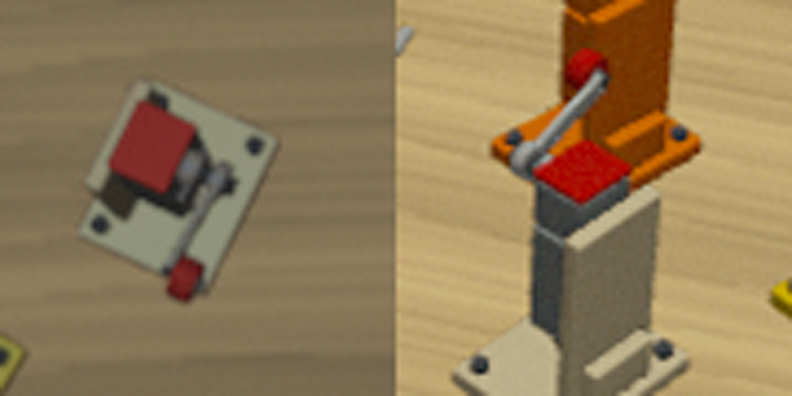

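The roller is at (0.495, 0.139) and the head at (0.570, 0.156). They are 77 mm apart (expected 79), so the yaw is about -28°, which fits the arm's direction in the picture. The scene projection also lands on the red roller of the cream switch. Next I go above it and take one close look.

```bash
python3 - <<'E'
from station import r
import cv2,pickle,numpy as np
from h import *
r.grab(10)
yaw=-27.6;ex=np.array([np.cos(np.radians(yaw)),np.sin(np.radians(yaw))]);
p=np.array([.495,.139])-.003*ex
for y in(yaw+90,yaw-90):
    q=r.inverse_kinematics([*p,.43],[180,0,y]);print(y,None if q is None else np.round(q,1))
    if q is not None and abs(q[5])<140: break
r.reach([*p,.43],[180,0,y])
s=r.sense();print(s["clock"],s["tcp_pos"],s["orientation"],s["opening"],s["contact_force"])
o={}
for n in("wrist","top","scene"):
    o[n]=r.snapshot(n)
pickle.dump(o,open("s2.pkl","wb"))
W=o["wrist"];print(proj(W,np.array([.495,.139,.165])))
a=np.hstack([W["frame"],o["scene"]["frame"][100:,200:440].repeat(1,0)]) if 0 else W["frame"]
cv2.imwrite("pics/w1.png",cv2.cvtColor(a,cv2.COLOR_RGB2BGR))
E
```

```text
62.4 [ 12.1  -7.9  80.9  -0.  107.1  39.7]
4.175 [0.49259395 0.13977064 0.42990327] [1.79997650e+02 1.16085763e-02 6.23326015e+01] 0.000527596336447395 [-0.44989593  0.47616691  0.94740946]
[277.80604825 216.94575504]
```

View pics/w1.png

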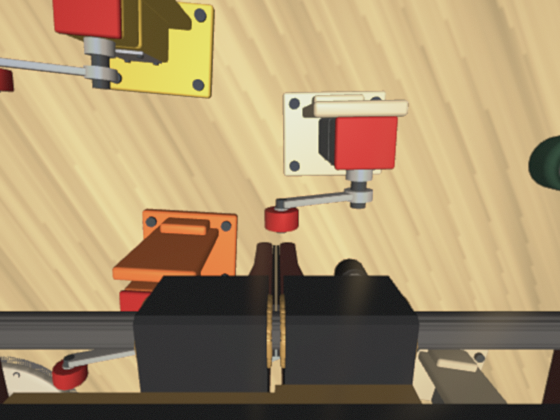

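The wrist view shows the red roller at about (282,218) with the prediction at (278,217), so the estimate is good to 2–3 mm. I correct for that and press.

```bash
python3 - <<'E'
from station import r
import cv2,pickle,numpy as np
from h import *
X=back(pickle.load(open("s2.pkl","rb"))["wrist"],282,218,.167);print(X)
yaw=-27.6;ex=np.array([np.cos(np.radians(yaw)),np.sin(np.radians(yaw))])
p=(X[:2]+[.495,.139])/2-.003*ex
def go(tip,v):
    r.servo_line([*p,tip+.182],speed=v);s=r.sense();print(tip,round(s["clock"],2),np.round(s["tcp_pos"],4),np.round(s["contact_force"],2))
go(.19,.1);go(.17,.05);go(.155,.04);go(.1325,.04)
r.wait(.6)
s=r.snapshot("scene");pickle.dump(s,open("s3.pkl","wb"))
cv2.imwrite("pics/p1.png",cv2.resize(cv2.cvtColor(s["frame"][130:300,230:430],cv2.COLOR_RGB2BGR),None,fx=3.5,fy=3.5,interpolation=cv2.INTER_CUBIC))
print(r.sense()["contact_force"],r.sense()["clock"])
E
```

```text
[0.49751531 0.13743563 0.167     ]
0.19 5.06 [0.4936 0.1396 0.3726] [0.64 0.07 0.29]
0.17 5.61 [0.4936 0.1397 0.3521] [1.02 1.08 2.16]
0.155 6.13 [0.4936 0.1397 0.3368] [2.22 0.68 3.08]
0.1325 6.84 [0.4936 0.1396 0.3146] [0.97 1.2  3.21]
[0.78996745 0.91771542 2.45391297] 7.4917
```

View pics/p1.png

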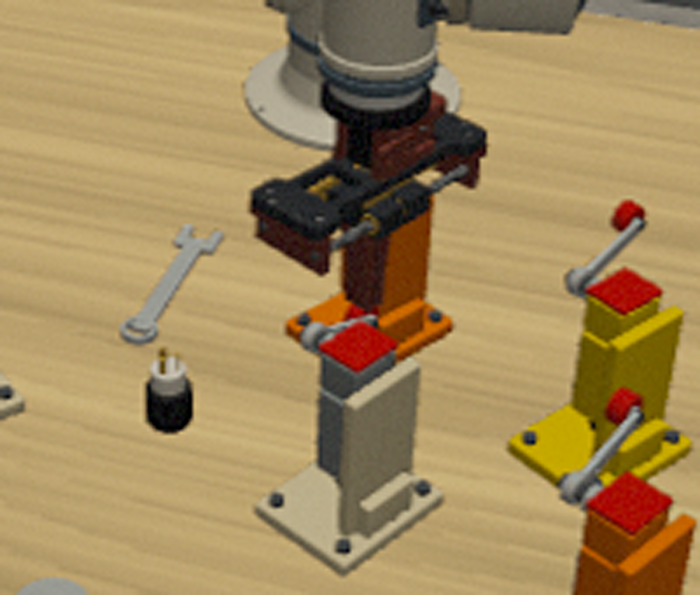

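The picture shows the finger on the red roller at about (355,315) in the crop, with the arm swung down past level. The force is 2–3 N, as expected. I release it and check.

```bash
python3 - <<'E'
from station import r
import cv2,numpy as np
r.wait(.4)
p=np.array(r.sense()["tcp_pos"])
r.servo_line([p[0],p[1],.37],speed=.05)
r.servo_line([p[0],p[1],.45],speed=.12)
r.wait(.5)
s=r.snapshot("scene");st=r.sense();print(st["clock"],st["tcp_pos"],st["contact_force"])
cv2.imwrite("pics/p2.png",cv2.resize(cv2.cvtColor(s["frame"][130:300,170:430],cv2.COLOR_RGB2BGR),None,fx=3,fy=3,interpolation=cv2.INTER_CUBIC))
E
```

```text
10.5167 [0.49359742 0.13960761 0.44994484] [-0.5153859 -0.1674954  0.138645 ]
```

View pics/p2.png

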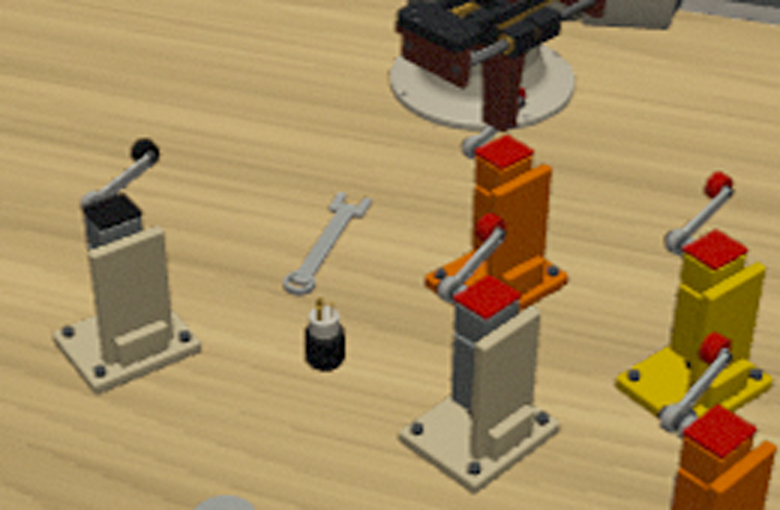

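The red roller is back up at rest, at (490,228) in the crop, and the gripper is well clear. The black-roller switch is undisturbed.

```bash
python3 -c "
from station import r
print(r.hand_in())"
```

```text
the job is handed in; nothing more can be done
None
```

I pushed the red-roller arm down about 45 mm (about 0.72 rad, 41°, taken from the fingertip height), held it there for about a second, and let it spring fully back; the black-roller switch was not touched, and the job was handed in at about 10.5 s.

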